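Clamp a pack of boards in a flower press with its slip-clutch knob

ROBOT

A 6-joint arm with a two-finger parallel gripper is mounted at the origin on the work surface. World frame = base frame: x ahead of the robot, y to its left, z up, the work surface at z = 0. Lengths are in mm, angles in rad, forces in N, time in s.
With the tool pointing down it reaches from about 275 to 875 mm from the base axis. Payload 12.5 kg.
Tool frame: the origin (TCP) lies at the very end of the fingers, on their centre line; the grasp point (between the pads) lies behind it (env.pinch_z is the z of the grasp point in the tool frame, in mm); z points along the fingers, y is the line along which they close (so a half turn about z gives the same grasp; the last joint's range is limited). The gripper opens to 85 mm and grips with 20 to 120 N. Pads are 22 mm wide; open, the fingers measure 114 mm over their backs; the gripper's body (76 mm by 85 mm) begins 54 mm behind the grasp point. The pads swing forward as they close: fully open they stand 13 mm farther back than shut.
Start: joints at [1.088, 0.351, 1.652, -0, 1.139, -0.085], TCP at [213.033, 507.052, 231.29] pointing down, gripper open.
Joint ranges: [-2.75, 2.75], [-0.79, 2.1], [0.01, 2.65], [-1.57, 4.71], [0.07, 3.14], [-2.87, 2.87]. Speed limits (rad/s): [2.22, 2.22, 2.79, 3.14, 3.14, 3.14].

INTERFACE

Orientations are given as a unit quaternion [w, x, y, z].
In Python, from workcell import env, cams gives the robot as it stands.
- The arm moves only by the tool play_rows, never from a script. Its argument "rows" is a list of rows, each an object with "grip": the opening, from 0 (shut) to 1 (fully open); "xyz": the shift along the world's x, y, z in mm, a list of three; "spin": the turn about the world's z in rad. A call has 1 to 20 rows; each row is the pose to reach, as a shift and turn from the pose commanded when the call began; what a row does not reach only later rows make up. A row lasts 1/10 s, in which the tool goes at most 50 mm and 8.59 degrees, less where a joint would pass 70% of its speed; a pose out of reach is approached as far as the arm can. A call with a gripper value outside its range is refused whole. The fingers move at their own pace and stop on an object; "squeeze" is the grip in N (left out, the last holds). Time passes only in rows, so rows that repeat a pose let the fingers close. It gives the time, the measured TCP pose, the force, the opening and the grip force at its end, in the units of the state.
- env.get_state(): the state, without advancing time (a new reading comes with each control period).
- cams.capture(name): name is "side" or "top"; returns the picture (400x640x3 uint8, blue, green, red); there is no depth.
- cams.get_calibration(name): a dict with "fx", "fy", "cx", "cy" (pixels), "k1" (the pictures are not rectified: a ray, as slopes to the right and down, at radius r is drawn at 1 + k1 r^2 times it, then the intrinsics apply), "T" (4x4, takes a point from camera to world coordinates). Camera axes: x right, y down, z forward; pixel columns grow to the right and rows downward; lengths in mm; the calibration is good to about 2 mm. A picture is of the moment at which its call begins. get_calibration takes no time and is no camera call.
- env.hand_in(): hands the job in; it is judged then, once.
The state is a dict: "clock": time; "joint_positions": joint angles; "joint_vel": joint speeds; "joint_torque": joint torques, N m; "tcp_pos": TCP position; "eef_rot": TCP orientation; "contact_force": force on the tool from outside, world axes, zero at the start; "torque": the same for the moment, N m; "grip_width": finger opening in mm; "gripper_force": force on a finger pad.
Only numpy, scipy, OpenCV 4.12 (cv2) and the standard library are available. Lean on these libraries where they do the work, as an engineer would, in place of code of your own. Each camera call takes 0.05 s, during which the arm holds its last target. There are 200 camera calls.

TASK

Put the pack of pressing boards into the flower press: lay it on the bed, slide it gently between the guide rails until it is fully home against the back stop. Then turn the press's knob clockwise until its slip clutch gives, let it slip by about an eighth of a turn (well under a quarter turn in all; it slips smoothly, at a steady torque), and let go, leaving the pack clamped. Leave everything else on the table alone.

Things in the scene. Friction and masses are not known exactly. Their poses are not given: they have to be found in the camera images.
- press: Flower press of pale wood, fixed. Origin on the table under the screw axis; x points from the open front to the back stop, y left, z up. Bed board 14 mm thick, x -150 to 52, y -65 to 65 mm. A bridge across y (x -18 to 18, y -65 to 65, z 90 to 106 mm; caps to 112) stands on 16 mm posts at x 0, y -52 and 52.
- mouth (a point): Middle of the mouth of the guide channel, on the bed: at x -45, y 0, z 14 mm of the press. Two rails 12 mm high make the channel: 62 mm between them from press x -25 to +40; in front of that, flared lead-ins from -25 to -45 open to about 76 mm. Behind it, under the bridge, hangs the pressure plate, press x -33 to 33 mm, 3 to 11 mm above the top of a pack on the bed.
- stop: Back stop, a wooden strip 22 mm high across the end of the bed. Origin: middle of its foot, at x 40, z 14 mm of the press, on the face that the pack meets. Delicate: it bears no more than 40 N of push.
- knob_grip (a point): Point on the screw axis in the knurled round aluminium knob above the bridge, 136 mm over the table, where to grip it (40 N is enough). Knob 40 mm diameter, foot at 115, top at 151 mm; it does not rise or sink. Clockwise seen from above lowers the plate 3 mm per radian; how many turns it needs differs each time: 1.6 to 4.7 rad, several grasps. The screw stays where it is left.
- pin (a point): Brass pin in the knob's top, 151.0 mm over the table; the clutch lifts it 0.3 mm per radian of slip, too little to measure: feel the clutch instead. Torque at the turning hand: 0.25 N m with the plate free, rising to 0.45 N m over about 0.25 rad as it bites, then steady while the clutch slips smoothly, with no jolt. A hand at rest after a turn feels about 0.1 less.
- pack: Pack of pressing boards (plywood outside, card and paper layers in between), a single loose rigid block 110 x 56 x 24 mm, about 0.13 kg. Origin: centre of its underside; x along the 110 mm. Either end may go in first. When home in the press its origin lies at x = -15 mm, y = 0, z = 14 mm in the press frame, and its front end sticks out to x = -70 mm.
- mug: Bystander: glass mug, 72 mm wide, 85 mm high, with a handle. Origin: centre of its foot.
- candle_glass: Bystander: small amber glass cup, 64 mm wide, 60 mm high. Origin: centre of its foot.
- tea_jar: Bystander: white jar with wooden lid, 72 mm wide, 100 mm high. Origin: centre of its foot.
- teapot: Bystander: white teapot, 120 mm wide, about 165 mm high with its bail handle. Origin: centre of its foot.
- saucer: Bystander: white saucer, 120 mm wide, 14 mm high. Origin: centre of its foot.
- spoon: Bystander: spoon lying on the table.

How it is judged:
By the outcome, as a careful person would: the job done as asked, in the order asked, and still so for the second after the job is handed in, with the robot touching nothing.
It also fails if it takes over 72 s, if anything falls off the work surface, if the arm or the gripper's body presses on something with over 40 N, if the wrist force passes 120 N, or if a joint passes its speed limit or range.

## Working session

There is one attempt and no reset: what is moved stays moved. The work goes in short steps, Python scripts to look and compute and a tool call to move; the robot and the scene stay as the last step left them, time stands still between calls to the robot, and variables do not carry over. Pictures are saved under pics/ and viewed, at most 10 in all, crops included, and the job is handed in when it is done.

Besides the shell and the picture viewer there is one more tool, called after "Call:" in YAML: its name, and indented under it one key for each argument. play_rows: Moves the arm, as the interface text tells. Its arguments: {"type":"object","properties":{"rows":{"type":"array","items":{"type":"object","properties":{"grip":{"type":"number"},"xyz":{"type":"array","items":{"type":"number"}},"spin":{"type":"number"}}}},"squeeze":{"type":"number"}},"required":["rows"]}

```bash
ls; mkdir -p pics
python3 - <<'E'
from workcell import env,cams
import cv2
print(env.pinch_z); s=env.get_state(); print(s)
for n in("top","side"):
    cv2.imwrite(f"pics/{n}0.png",cams.capture(n)); print(n,cams.get_calibration(n))
E
```

```text
pics
-18.700000000000003
{'clock': 0.0, 'joint_positions': array([ 1.08839659e+00,  3.51244875e-01,  1.65239816e+00, -1.84969362e-05,
        1.13907600e+00, -8.45780505e-02]), 'joint_vel': array([ 7.16680733e-05,  4.95785349e-04, -1.41154613e-03, -1.25652105e-03,
        1.00603263e-03,  1.65162984e-04]), 'joint_torque': array([-5.39704183e-05, -5.06096077e+01, -2.91412157e+01, -8.87343754e-05,
        4.41505574e-03,  3.75493335e-05]), 'tcp_pos': array([212.90002617, 506.78396999, 230.76353766]), 'eef_rot': array([-1.49466380e-04,  1.97597935e-01,  9.80282989e-01, -5.43061915e-04]), 'contact_force': array([-0.82879184,  0.12966017, -0.19468167]), 'torque': array([-0.01843558,  0.04284198,  0.04100877]), 'gripper_force': 0.0, 'grip_width': 85.25869120042823}
top {'fx': 475.2449713935814, 'fy': 475.2449713935814, 'cx': 315.1344604103271, 'cy': 191.47836081649064, 'k1': -0.09137706327541127, 'T': array([[ 5.52413747e-03, -9.92898870e-01,  1.18833151e-01,
         3.72227855e+02],
       [-9.99887000e-01, -7.14592558e-03, -1.32258396e-02,
         2.23412625e+01],
       [ 1.39810940e-02, -1.18746662e-01, -9.92826148e-01,
         1.45751708e+03],
       [ 0.00000000e+00,  0.00000000e+00,  0.00000000e+00,
         1.00000000e+00]])}
side {'fx': 385.9924690325113, 'fy': 385.9924690325113, 'cx': 321.9181982769289, 'cy': 197.17296789817573, 'k1': -0.08011466576518644, 'T': array([[ 9.63928632e-01, -1.76092175e-01,  1.99582407e-01,
         3.01581273e+02],
       [-2.65684265e-01, -6.81446821e-01,  6.81939955e-01,
        -8.12445025e+02],
       [ 1.59205069e-02, -7.10367353e-01, -7.03651022e-01,
         9.70598287e+02],
       [ 0.00000000e+00,  0.00000000e+00,  0.00000000e+00,
         1.00000000e+00]])}
```

View pics/top0.png

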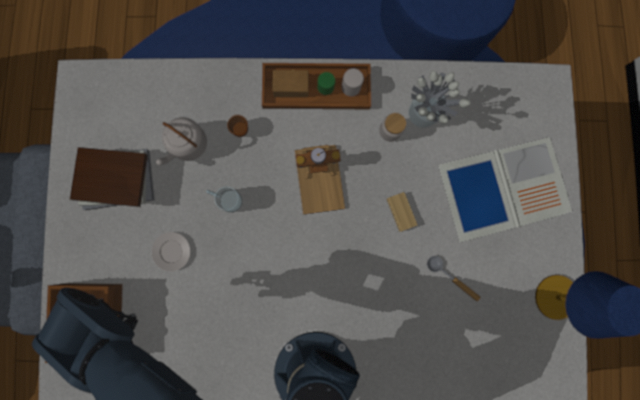

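View pics/side0.png

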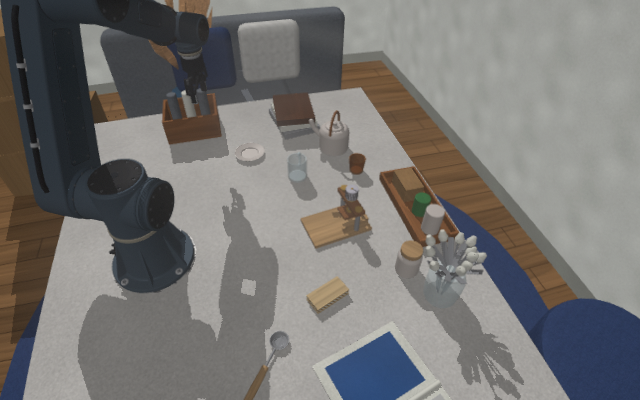

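Top: the press is at about (320,180) with its front toward the robot and its knob at (319,155). The pack is at (403,211). The side view shows both unobstructed: knob (350,192), pack (328,294).

```bash
cat > h.py <<'E'
import numpy as np, cv2
from workcell import env,cams
def ray(n,uv):
    c=cams.get_calibration(n); uv=np.atleast_2d(np.float64(uv))
    K=np.array([[c['fx'],0,c['cx']],[0,c['fy'],c['cy']],[0,0,1]])
    p=cv2.undistortPoints(uv[:,None],K,np.array([c['k1'],0,0,0]) )[:,0]
    # undistortPoints uses r of undistorted ray: x_d = x(1+k1 r^2)
    d=np.c_[p,np.ones(len(p))]@c['T'][:3,:3].T
    return c['T'][:3,3],d
def plane(n,uv,z):
    o,d=ray(n,uv); return o+d*((z-o[2])/d[:,2])[:,None]
def proj(n,P):
    c=cams.get_calibration(n); P=np.atleast_2d(np.float64(P))
    q=(P-c['T'][:3,3])@c['T'][:3,:3]; s=q[:,:2]/q[:,2:]
    s=s*(1+c['k1']*(s**2).sum(1,keepdims=True))
    return s*[c['fx'],c['fy']]+[c['cx'],c['cy']]
def mid(a,ua,b,ub):
    o1,d1=ray(a,ua);o2,d2=ray(b,ub);d1=d1[0];d2=d2[0]
    t=np.linalg.lstsq(np.c_[d1,-d2],o2-o1,rcond=None)[0]
    A,B=o1+t[0]*d1,o2+t[1]*d2
    return (A+B)/2,np.linalg.norm(A-B)
E
python3 - <<'E'
from h import *
t=cv2.imread('pics/top0.png'); s=cv2.imread('pics/side0.png')
a=cv2.resize(t[130:240,280:430],None,fx=5,fy=5,interpolation=cv2.INTER_CUBIC)
b=cv2.resize(s[170:320,290:400],None,fx=4,fy=4,interpolation=cv2.INTER_CUBIC)
cv2.imwrite('pics/tc.png',a);cv2.imwrite('pics/sc.png',b)
for n,im,box in(("top",t,(380,180,425,240)),("side",s,(295,270,360,320)),("top",t,(290,140,350,220))):
    x0,y0,x1,y1=box; c=im[y0:y1,x0:x1]; hsv=cv2.cvtColor(c,cv2.COLOR_BGR2HSV)
    m=((hsv[...,1]>60)&(hsv[...,2]>110)).astype(np.uint8)
    k=max(cv2.findContours(m,0,1)[0],key=cv2.contourArea)[:,0]+[x0,y0]
    r=cv2.minAreaRect(k.astype(np.float32)); print(n,r)
    if n=="top":
      z=24 if x0==380 else 14
      P=plane(n,k,z); R=cv2.minAreaRect(P[:,:2].astype(np.float32)); print('world',R, cv2.boxPoints(R).round(1).tolist())
E
```

```text
top ((401.3149108886719, 211.4834442138672), (35.70096206665039, 18.515304565429688), 68.5522689819336)
world ((484.58074951171875, -259.10760498046875), (108.4481430053711, 57.21577072143555), 20.771888732910156) [[423.70001220703125, -251.60000610351562], [444.0, -305.1000061035156], [545.4000244140625, -266.6000061035156], [525.0999755859375, -213.10000610351562]]
side ((326.63470458984375, 292.91192626953125), (18.57428741455078, 40.0457763671875), 56.82148742675781)
top ((327.72149658203125, 190.99603271484375), (38.20233154296875, 12.928338050842285), 79.50852966308594)
world ((546.9895629882812, -35.412784576416016), (117.60281372070312, 39.697547912597656), 10.655948638916016) [[485.5, -26.799999237060547], [492.8999938964844, -65.80000305175781], [608.4000244140625, -44.0], [601.0999755859375, -5.0]]
```

View pics/tc.png

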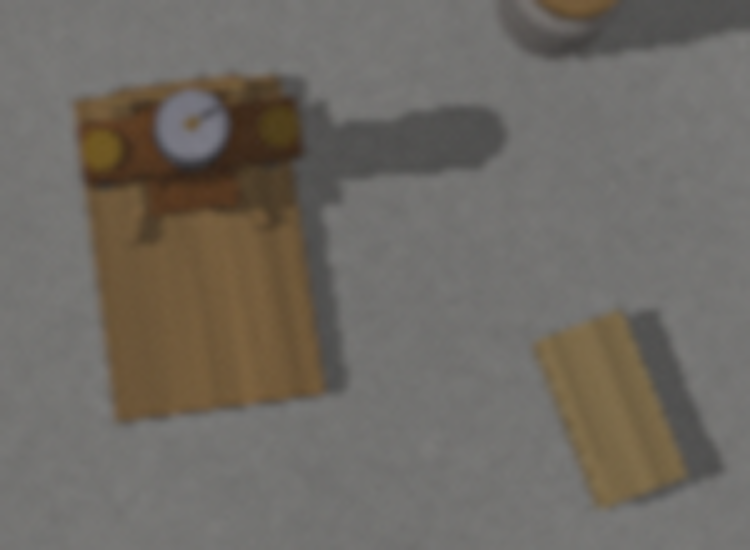

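View pics/sc.png

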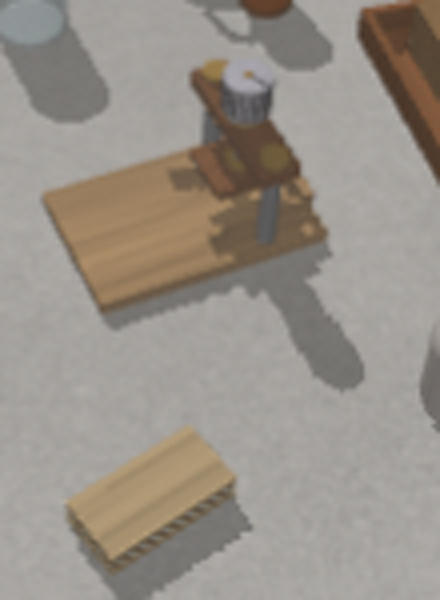

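Top crop (5x, origin 280,130): bed front corners at (118,422) and (325,393), knob pin at (192,124), and pack corners at (537,343), (627,312), (688,475), (603,507). Side crop (4x, origin 290,170): pin at (248,75), bed corners at (44,198) and (103,305), and the pack's top corners are clear.

Run:
```python
from h import *
T=lambda a:(np.array(a)+.5)/5-.5+[280,130]
S=lambda a:(np.array(a)+.5)/4-.5+[290,170]
f=plane("top",T([[118,420],[325,391],[92,200],[298,215]]),14)[:,:2]; print('bed top',f.round(1).tolist())
g=plane("side",S([[44,198],[103,305],[325,235]]),14)[:,:2]; print('bed side',g.round(1).tolist())
ang=lambda v:np.arctan2(v[1],v[0])
print('yaw', ang(f[2]-f[0]),ang(f[3]-f[1]),ang(f[0]-f[1])-np.pi/2,'|',ang(g[0]-g[1])-np.pi/2, ang(g[2]-g[1]))
print('knob',plane("top",T([192,125]),151),plane("side",S([248,76]),151),mid("top",T([192,125]),"side",S([248,76])))
p=plane("top",T([[537,343],[627,312],[688,473],[603,505]]),24)[:,:2];print('pack top',p.mean(0),np.linalg.norm(np.diff(p,axis=0),axis=1),ang(p[0]-p[3]),ang(p[1]-p[2]))
q=plane("side",S([[68,505],[192,430],[235,480],[110,556]]),24)[:,:2];print('pack side',q.mean(0),np.linalg.norm(np.diff(q,axis=0),axis=1),ang(q[1]-q[0]),ang(q[2]-q[3]))
fm=f[:2].mean(0)
for y in(.1,.13,.15,.17): print(y,fm+150*np.array([np.cos(y),np.sin(y)]))
```

```text
bed top [[477.0, 39.0], [495.5, -87.1], [612.4, 56.2], [604.0, -70.6]]
bed side [[476.7, 32.3], [495.6, -88.8], [689.4, -65.2]]
yaw 0.12592444822199203 0.1503152036565029 0.14591780267792154 | 0.15493070828078337 0.12125197355564578
knob [[632.53811775  -2.50430102 151.        ]] [[633.04180749  -4.90778378 151.        ]] (array([633.47342179,  -2.64356248, 148.70390206]), np.float64(0.9558446563284363))
pack top [ 485.32967921 -262.34156497] [ 58.91627052 104.54916194  55.88845369] 0.3785994462316949 0.3500331926585424
pack side [ 484.8118244  -265.15219432] [107.98860873  50.74331591 106.38576947] 0.349737877001671 0.3334513586650498
0.1 [635.4858503   -9.03620303]
0.13 [634.96950956  -4.56609414]
0.15 [634.5508872   -1.59549566]
0.17 [634.07294054   1.36613683]
```

Estimates: press origin is about (633.5,-3) with yaw about 0.14. The pack is at about (485,-262.5) with yaw about 0.355. I'll grip the pack 25 mm toward its near end, at (462,-271).

Call:
play_rows:
  rows:
    - {"xyz": [249,-778,0],"spin": -2.39,"grip": 1}
    - {"xyz": [249,-778,0],"spin": -2.39,"grip": 1}
    - {"xyz": [249,-778,0],"spin": -2.39,"grip": 1}
    - {"xyz": [249,-778,0],"spin": -2.39,"grip": 1}
    - {"xyz": [249,-778,0],"spin": -2.39,"grip": 1}
    - {"xyz": [249,-778,0],"spin": -2.39,"grip": 1}
    - {"xyz": [249,-778,0],"spin": -2.39,"grip": 1}
    - {"xyz": [249,-778,0],"spin": -2.39,"grip": 1}
    - {"xyz": [249,-778,0],"spin": -2.39,"grip": 1}
    - {"xyz": [249,-778,0],"spin": -2.39,"grip": 1}
    - {"xyz": [249,-778,0],"spin": -2.39,"grip": 1}
    - {"xyz": [249,-778,0],"spin": -2.39,"grip": 1}
    - {"xyz": [249,-778,0],"spin": -2.39,"grip": 1}
    - {"xyz": [249,-778,0],"spin": -2.39,"grip": 1}
    - {"xyz": [249,-778,0],"spin": -2.39,"grip": 1}
    - {"xyz": [249,-778,0],"spin": -2.39,"grip": 1}
    - {"xyz": [249,-778,0],"spin": -2.39,"grip": 1}
    - {"xyz": [249,-778,0],"spin": -2.39,"grip": 1}
    - {"xyz": [249,-778,0],"spin": -2.39,"grip": 1}
    - {"xyz": [249,-778,0],"spin": -2.39,"grip": 1}
  squeeze: 35

```text
clock: 2.1
tcp_pos: [461.7, -269.8, 231.2]
eef_rot: [-0.0, 0.984, 0.177, -0.0]
contact_force: [0.5, -0.6, -0.0]
grip_width: 85.1
gripper_force: 0.0
```

Call:
play_rows:
  rows:
    - {"xyz": [0,0,-50],"grip": 1}
    - {"xyz": [0,0,-100],"grip": 1}
    - {"xyz": [0,0,-150],"grip": 1}
    - {"xyz": [0,0,-190],"grip": 1}
    - {"xyz": [0,0,-210],"grip": 1}
    - {"xyz": [0,0,-226],"grip": 1}
    - {"xyz": [0,0,-226],"grip": 1}
    - {"xyz": [0,0,-226],"grip": 0.5}
    - {"xyz": [0,0,-226],"grip": 0.5}
    - {"xyz": [0,0,-226],"grip": 0.5}
    - {"xyz": [0,0,-226],"grip": 0.5}
    - {"xyz": [0,0,-226],"grip": 0.5}
    - {"xyz": [0,0,-226],"grip": 0.5}
    - {"xyz": [0,0,-226],"grip": 0.5}

```text
invalid input
```

Call:
play_rows:
  rows:
    - {"xyz": [0,0,-50],"spin": 0,"grip": 1}
    - {"xyz": [0,0,-100],"spin": 0,"grip": 1}
    - {"xyz": [0,0,-150],"spin": 0,"grip": 1}
    - {"xyz": [0,0,-190],"spin": 0,"grip": 1}
    - {"xyz": [0,0,-210],"spin": 0,"grip": 1}
    - {"xyz": [0,0,-226],"spin": 0,"grip": 1}
    - {"xyz": [0,0,-226],"spin": 0,"grip": 1}
    - {"xyz": [0,0,-226],"spin": 0,"grip": 0.5}
    - {"xyz": [0,0,-226],"spin": 0,"grip": 0.5}
    - {"xyz": [0,0,-226],"spin": 0,"grip": 0.5}
    - {"xyz": [0,0,-226],"spin": 0,"grip": 0.5}
    - {"xyz": [0,0,-226],"spin": 0,"grip": 0.5}
    - {"xyz": [0,0,-226],"spin": 0,"grip": 0.5}
  squeeze: 35

```text
clock: 3.4
tcp_pos: [462.7, -271.1, 6.7]
eef_rot: [0.001, 0.984, 0.176, 0.001]
contact_force: [0.0, 1.7, 5.1]
grip_width: 55.0
gripper_force: 37.2
```

Call:
play_rows:
  rows:
    - {"xyz": [0,0,30],"spin": 0,"grip": 0.5}
    - {"xyz": [0,0,60],"spin": 0,"grip": 0.5}
    - {"xyz": [8,40,60],"spin": -0.05,"grip": 0.5}
    - {"xyz": [16,80,60],"spin": -0.1,"grip": 0.5}
    - {"xyz": [24,120,60],"spin": -0.15,"grip": 0.5}
    - {"xyz": [32,160,60],"spin": -0.215,"grip": 0.5}
    - {"xyz": [40,200,60],"spin": -0.215,"grip": 0.5}
    - {"xyz": [48,235,50],"spin": -0.215,"grip": 0.5}
    - {"xyz": [48,251,40],"spin": -0.215,"grip": 0.5}
    - {"xyz": [48,251,30],"spin": -0.215,"grip": 0.5}
    - {"xyz": [48,251,30],"spin": -0.215,"grip": 0.5}
    - {"xyz": [48,251,30],"spin": -0.215,"grip": 0.5}
  squeeze: 35

```text
clock: 4.6
tcp_pos: [510.1, -20.8, 35.7]
eef_rot: [0.0, 0.998, 0.069, 0.0]
contact_force: [-0.1, 0.1, -0.5]
grip_width: 55.1
gripper_force: 38.2
```

Run:
```python
from h import *
s=cams.capture("side");t=cams.capture("top")
a=cv2.resize(s[150:260,270:390],None,fx=5,fy=5,interpolation=cv2.INTER_CUBIC)
b=cv2.resize(t[130:240,280:370],None,fx=5,fy=5,interpolation=cv2.INTER_CUBIC)
h=np.hstack([a[:550],b])[:, :800+250]
cv2.imwrite('pics/c1.png',cv2.resize(h,None,fx=.76,fy=.76)); print(h.shape)
cv2.imwrite('pics/s1.png',s);cv2.imwrite('pics/t1.png',t)
x=env.get_state();print(x['tcp_pos'],x['contact_force'],x['torque'])
```

```text
(550, 1050, 3)
[510.3546615  -20.88436024  35.86744823] [-0.35077185 -0.3356411  -0.7342493 ] [-0.01267466 -0.03759527 -0.01005105]
```

View pics/c1.png

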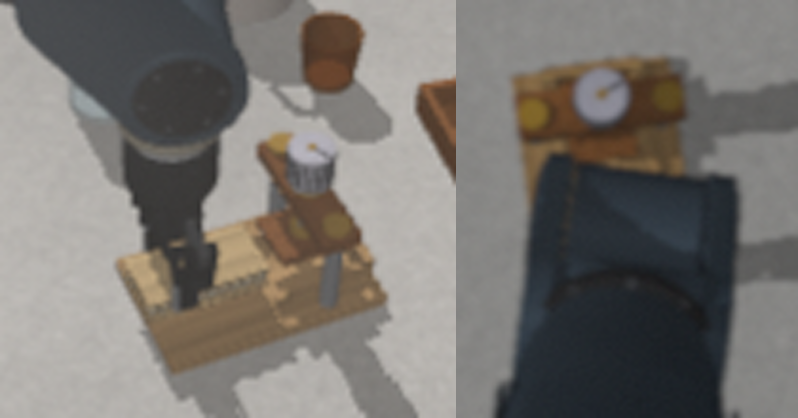

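The pack hangs level over the bed, aligned with it, with its front top corner at about (268,268) in the side crop. The brass bridge caps at (534,113) and (667,95) give me a check on the press yaw.

Run:
```python
from h import *
T=lambda a:(np.array(a)+.5)/5-.5+[280,130]
c=plane("top",T([[103,150],[279,127]]),112)[:,:2]; d=c[0]-c[1]
print(c,np.linalg.norm(d),np.arctan2(d[1],d[0])-np.pi/2,c.mean(0))
# brass by mask
for n in("top","side"):
  im=cv2.imread(f'pics/{n[0]}1.png');hsv=cv2.cvtColor(im,cv2.COLOR_BGR2HSV)
  x0,y0,x1,y1=(290,140,350,170) if n=="top" else (330,175,375,220)
  k=hsv[y0:y1,x0:x1]; m=((k[...,0]>19)&(k[...,0]<32)&(k[...,1]>140)).astype(np.uint8)
  N,_,st,ce=cv2.connectedComponentsWithStats(m)
  for i in range(1,N):
    if st[i,4]>8: print(n,st[i,4],ce[i]+[x0,y0],plane(n,ce[i]+[x0,y0],112)[0])
P=plane("side",(np.array([[268,268],[123,262]])+.5)/3.8-.5+[270,150],52.5)
o=np.array([633.5,-3]);y=.14;R=np.array([[np.cos(y),-np.sin(y)],[np.sin(y),np.cos(y)]])
print(P,(P[:,:2]-o)@R)
```

```text
[[625.26508119  47.86524228]
 [639.56969061 -53.40523351]] 102.27576016786055 0.14032319925146375 [632.4173859   -2.76999562]
top 31 [335.38709677 154.70967742] [640.42083127 -53.36812583 112.        ]
top 39 [300.07692308 159.46153846] [625.66680806  48.22291926 112.        ]
[[ 5.90681735e+02 -3.77947794e+01  5.25000000e+01]
 [ 4.74427798e+02 -5.34227224e-01  5.25000000e+01]] [[ -47.25470302  -28.47935308]
 [-157.17175694   24.63907811]]
```

Call:
play_rows:
  rows:
    - {"xyz": [0,0,-5],"spin": 0,"grip": 0.5}
    - {"xyz": [0,0,-10],"spin": 0,"grip": 0.5}
    - {"xyz": [0,0,-13],"spin": 0,"grip": 0.5}
    - {"xyz": [0,0,-15],"spin": 0,"grip": 0.5}
    - {"xyz": [0,0,-15],"spin": 0,"grip": 0.5}
    - {"xyz": [0,0,-15],"spin": 0,"grip": 0.5}
  squeeze: 30

```text
clock: 5.3
tcp_pos: [509.8, -20.1, 20.8]
eef_rot: [0.0, 0.998, 0.069, -0.0]
contact_force: [-4.6, -1.7, 10.2]
grip_width: 55.4
gripper_force: 39.6
```

Call:
play_rows:
  rows:
    - {"xyz": [0,0,0.7],"spin": 0,"grip": 0.5}
    - {"xyz": [5,0.7,0.7],"spin": 0,"grip": 0.5}
    - {"xyz": [10,1.4,0.7],"spin": 0,"grip": 0.5}
    - {"xyz": [15,2.1,0.7],"spin": 0,"grip": 0.5}
    - {"xyz": [20,2.8,0.7],"spin": 0,"grip": 0.5}
    - {"xyz": [25,3.5,0.7],"spin": 0,"grip": 0.5}
    - {"xyz": [29,4.1,0.7],"spin": 0,"grip": 0.5}
  squeeze: 30

```text
clock: 6.0
tcp_pos: [539.5, -15.8, 20.9]
eef_rot: [0.0, 0.998, 0.069, 0.0]
contact_force: [0.3, -0.1, -1.0]
grip_width: 55.3
gripper_force: 38.2
```

Call:
play_rows:
  rows:
    - {"xyz": [4,0.6,0],"spin": 0,"grip": 0.5}
    - {"xyz": [8,1.1,0],"spin": 0,"grip": 0.5}
    - {"xyz": [12,1.7,0],"spin": 0,"grip": 0.5}
    - {"xyz": [16,2.3,0],"spin": 0,"grip": 0.5}
    - {"xyz": [16,2.3,0],"spin": 0,"grip": 0.5}
  squeeze: 30

```text
clock: 6.5
tcp_pos: [555.6, -13.5, 21.0]
eef_rot: [0.0, 0.998, 0.069, 0.0]
contact_force: [0.2, -0.3, -1.5]
grip_width: 55.2
gripper_force: 38.2
```

Call:
play_rows:
  rows:
    - {"xyz": [0,0,-0.5],"spin": 0,"grip": 0.5}
    - {"xyz": [0,0,-0.5],"spin": 0,"grip": 0.9}
    - {"xyz": [0,0,-0.5],"spin": 0,"grip": 0.9}
    - {"xyz": [0,0,-0.5],"spin": 0,"grip": 0.9}
    - {"xyz": [0,0,0],"spin": 0,"grip": 0.9}
    - {"xyz": [0,0,20],"spin": 0,"grip": 0.9}
    - {"xyz": [0,0,45],"spin": 0,"grip": 0.9}
    - {"xyz": [-20,-2.8,45],"spin": 0,"grip": 0}
    - {"xyz": [-40,-5.6,45],"spin": 0,"grip": 0}
    - {"xyz": [-54,-7.6,45],"spin": 0,"grip": 0}
    - {"xyz": [-54,-7.6,45],"spin": 0,"grip": 0}
    - {"xyz": [-54,-7.6,45],"spin": 0,"grip": 0}
    - {"xyz": [-54,-7.6,30],"spin": 0,"grip": 0}
    - {"xyz": [-54,-7.6,15],"spin": 0,"grip": 0}
    - {"xyz": [-54,-7.6,2],"spin": 0,"grip": 0}
    - {"xyz": [-54,-7.6,2],"spin": 0,"grip": 0}
  squeeze: 30

```text
clock: 8.1
tcp_pos: [500.7, -21.0, 21.5]
eef_rot: [-0.0, 0.998, 0.069, -0.001]
contact_force: [-0.3, 0.1, 0.5]
grip_width: -0.1
gripper_force: 0.0
```

Run:
```python
from h import *
s=cams.capture("side")
cv2.imwrite('pics/c2.png',cv2.resize(s[150:260,270:390],None,fx=5,fy=5,interpolation=cv2.INTER_CUBIC))
x=env.get_state();print(x['tcp_pos'],x['contact_force'],x['torque'],x['grip_width'])
```

```text
[501.06083564 -21.05144965  22.38342941] [-0.46008316 -0.02968044 -0.29741524] [ 0.00102734  0.00956403 -0.05712808] -0.22071157024157617
```

View pics/c2.png

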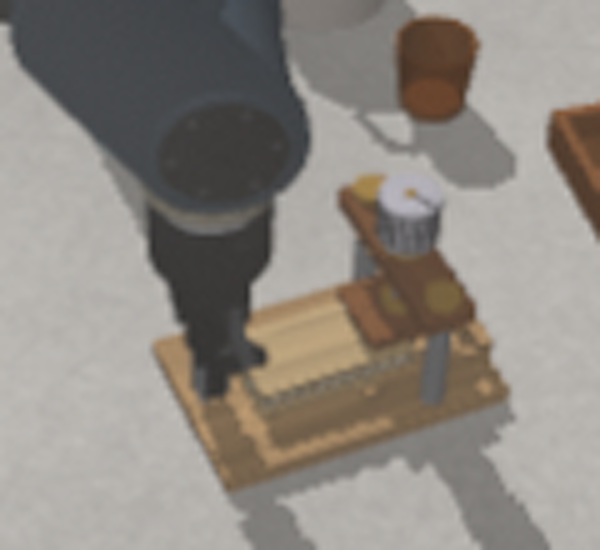

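The pack lies flat with its front in the channel and the shut fingers stand behind its rear end at about (225,365). Next I push it home in small steps.

Call:
play_rows:
  rows:
    - {"xyz": [5,0.7,0],"spin": 0,"grip": 0}
    - {"xyz": [10,1.4,0],"spin": 0,"grip": 0}
    - {"xyz": [14,2,0],"spin": 0,"grip": 0}
    - {"xyz": [18,2.5,0],"spin": 0,"grip": 0}
    - {"xyz": [22,3.1,0],"spin": 0,"grip": 0}
    - {"xyz": [26,3.6,0],"spin": 0,"grip": 0}
    - {"xyz": [30,4.2,0],"spin": 0,"grip": 0}
    - {"xyz": [34,4.8,0],"spin": 0,"grip": 0}
    - {"xyz": [38,5.3,0],"spin": 0,"grip": 0}
    - {"xyz": [41,5.7,0],"spin": 0,"grip": 0}
    - {"xyz": [43,6,0],"spin": 0,"grip": 0}
  squeeze: 30

```text
clock: 9.25
tcp_pos: [544.3, -15.1, 23.0]
eef_rot: [0.0, 0.998, 0.069, 0.0]
contact_force: [-1.6, -0.2, 1.6]
grip_width: 0.2
gripper_force: 0.6
```

Call:
play_rows:
  rows:
    - {"xyz": [1,0.1,0],"spin": 0,"grip": 0}
    - {"xyz": [2,0.3,0],"spin": 0,"grip": 0}
    - {"xyz": [3,0.4,0],"spin": 0,"grip": 0}
    - {"xyz": [4,0.6,0],"spin": 0,"grip": 0}
    - {"xyz": [5,0.7,0],"spin": 0,"grip": 0}
  squeeze: 30

```text
clock: 9.75
tcp_pos: [549.1, -14.4, 23.0]
eef_rot: [-0.0, 0.998, 0.069, 0.0]
contact_force: [-0.8, -0.6, -0.4]
grip_width: 0.2
gripper_force: 0.2
```

Call:
play_rows:
  rows:
    - {"xyz": [1,0.1,0],"spin": 0,"grip": 0}
    - {"xyz": [2,0.3,0],"spin": 0,"grip": 0}
    - {"xyz": [3,0.4,0],"spin": 0,"grip": 0}
  squeeze: 30

```text
clock: 10.05
tcp_pos: [552.1, -14.0, 23.0]
eef_rot: [-0.0, 0.998, 0.069, -0.0]
contact_force: [-0.4, 0.1, -0.9]
grip_width: -0.3
gripper_force: 0.2
```

Call:
play_rows:
  rows:
    - {"xyz": [1,0.1,0],"spin": 0,"grip": 0}
    - {"xyz": [2,0.3,0],"spin": 0,"grip": 0}
  squeeze: 30

```text
clock: 10.25
tcp_pos: [553.0, -13.9, 22.9]
eef_rot: [-0.0, 0.998, 0.069, -0.001]
contact_force: [-9.6, -4.1, 7.8]
grip_width: -0.1
gripper_force: 5.4
```

The force rises to about 10 N at press x of about -81, which is where home should be. One slight firming push, then I back off and raise.

Call:
play_rows:
  rows:
    - {"xyz": [0.6,0.1,0],"spin": 0,"grip": 0}
    - {"xyz": [0.6,0.1,0],"spin": 0,"grip": 0}
  squeeze: 30

```text
clock: 10.45
tcp_pos: [553.0, -13.9, 22.9]
eef_rot: [-0.0, 0.998, 0.069, -0.002]
contact_force: [-9.8, -2.7, 8.5]
grip_width: -0.0
gripper_force: 5.1
```

Call:
play_rows:
  rows:
    - {"xyz": [-10,-1.4,0],"spin": 0,"grip": 0}
    - {"xyz": [-25,-3.5,0],"spin": 0,"grip": 0}
    - {"xyz": [-30,-4.2,40],"spin": 0,"grip": 0}
    - {"xyz": [-30,-4.2,90],"spin": 0.15,"grip": 0}
    - {"xyz": [-30,-4.2,140],"spin": 0.3,"grip": 0.5}
    - {"xyz": [-30,-4.2,175],"spin": 0.45,"grip": 1}
    - {"xyz": [-30,-4.2,175],"spin": 2.0,"grip": 1}
    - {"xyz": [-30,-4.2,175],"spin": 2.0,"grip": 1}
    - {"xyz": [-30,-4.2,175],"spin": 2.0,"grip": 1}
    - {"xyz": [-30,-4.2,175],"spin": 2.0,"grip": 1}
    - {"xyz": [-30,-4.2,175],"spin": 2.0,"grip": 1}
    - {"xyz": [-30,-4.2,175],"spin": 2.0,"grip": 1}
    - {"xyz": [-30,-4.2,175],"spin": 2.0,"grip": 1}
    - {"xyz": [-30,-4.2,175],"spin": 2.0,"grip": 1}
    - {"xyz": [-30,-4.2,175],"spin": 2.0,"grip": 1}
    - {"xyz": [-30,-4.2,175],"spin": 2.0,"grip": 1}
    - {"xyz": [-30,-4.2,175],"spin": 2.0,"grip": 1}
    - {"xyz": [-30,-4.2,175],"spin": 2.0,"grip": 1}
  squeeze: 45

```text
clock: 12.25
tcp_pos: [524.4, -17.8, 197.9]
eef_rot: [0.0, 0.48, 0.877, 0.0]
contact_force: [-0.4, 0.7, 0.8]
grip_width: 85.4
gripper_force: 0.0
```

Run:
```python
from h import *
s=cams.capture("side")
cv2.imwrite('pics/c3.png',cv2.resize(s[150:260,270:390],None,fx=5,fy=5,interpolation=cv2.INTER_CUBIC))
x=env.get_state();print(x['tcp_pos'],x['contact_force'],x['torque'],x['grip_width'],x['joint_positions'])
o=np.array([633,-2.7]);y=.14
for a in([-70,-28],[-70,28],[-150,-65]):
  r=[o[0]+a[0]*np.cos(y)-a[1]*np.sin(y),o[1]+a[0]*np.sin(y)+a[1]*np.cos(y)]
  print(a,(proj("side",[r+[38 if a[0]>-100 else 14]])-[270,150])*5)
```

```text
[524.47372516 -17.84713703 197.94916831] [ 0.04998912 -0.48178591 -0.51730669] [-0.01349302  0.02657397  0.00306177] 85.35915164886146 [-1.22785087e-01  3.43649858e-01  1.75217233e+00  1.00753073e-04
  1.04541479e+00 -6.89393623e-01]
[-70, -28] [[316.39208251 375.39267068]]
[-70, 28] [[281.02005982 316.23324046]]
[-150, -65] [[223.34003462 479.00007292]]
```

View pics/c3.png

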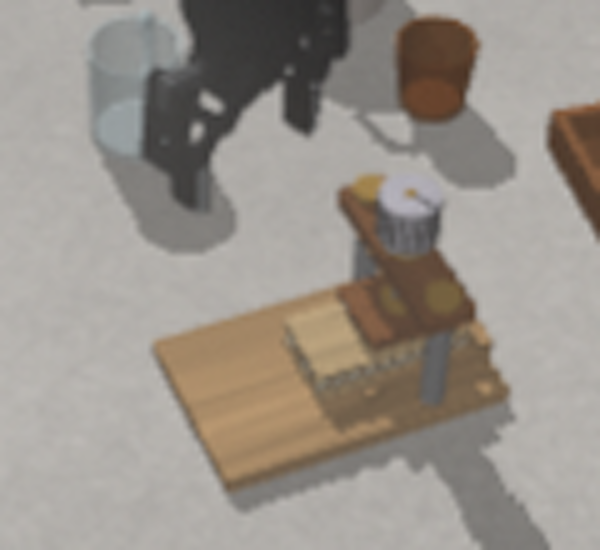

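The pack's front corners are at (318,382) and (284,320). They match the predicted home position once the (5,7) px offset seen at the bed corner is applied, so it's home. Now the knob.

Call:
play_rows:
  rows:
    - {"xyz": [40,5.5,0],"spin": 0.15,"grip": 1}
    - {"xyz": [80,11,0],"spin": 0.3,"grip": 1}
    - {"xyz": [108.6,15.1,0],"spin": 1.9,"grip": 1}
    - {"xyz": [108.6,15.1,0],"spin": 1.9,"grip": 1}
    - {"xyz": [108.6,15.1,0],"spin": 1.9,"grip": 1}
    - {"xyz": [108.6,15.1,0],"spin": 1.9,"grip": 1}
    - {"xyz": [108.6,15.1,0],"spin": 1.9,"grip": 1}
    - {"xyz": [108.6,15.1,0],"spin": 1.9,"grip": 1}
    - {"xyz": [108.6,15.1,0],"spin": 1.9,"grip": 1}
    - {"xyz": [108.6,15.1,0],"spin": 1.9,"grip": 1}
    - {"xyz": [108.6,15.1,0],"spin": 1.9,"grip": 1}
    - {"xyz": [108.6,15.1,0],"spin": 1.9,"grip": 1}
    - {"xyz": [108.6,15.1,0],"spin": 1.9,"grip": 1}
    - {"xyz": [108.6,15.1,-20],"spin": 1.9,"grip": 1}
    - {"xyz": [108.6,15.1,-40],"spin": 1.9,"grip": 1}
    - {"xyz": [108.6,15.1,-60],"spin": 1.9,"grip": 1}
    - {"xyz": [108.6,15.1,-79],"spin": 1.9,"grip": 1}
    - {"xyz": [108.6,15.1,-79],"spin": 1.9,"grip": 1}
    - {"xyz": [108.6,15.1,-79],"spin": 1.9,"grip": 1}
  squeeze: 40

```text
clock: 14.2
tcp_pos: [633.3, -2.8, 119.3]
eef_rot: [0.0, -0.433, 0.901, 0.0]
contact_force: [-0.3, 0.5, -0.2]
grip_width: 85.4
gripper_force: 0.0
```

Run:
```python
from h import *
x=env.get_state();print(x['tcp_pos'],x['contact_force'],x['torque'],x['grip_width'],x['joint_positions'])
```

```text
[633.32058426  -2.77118088 119.34449536] [-0.34074771  0.54901015 -0.16797418] [ 0.01104417  0.00723397 -0.02927639] 85.41015294009722 [-7.78764296e-02  6.23684158e-01  1.51566005e+00  3.64038318e-05
  1.00222825e+00 -2.54489232e+00]
```

Call:
play_rows:
  rows:
    - {"xyz": [0,0,0],"spin": 0,"grip": 0.3}
    - {"xyz": [0,0,0],"spin": 0,"grip": 0.3}
    - {"xyz": [0,0,0],"spin": 0,"grip": 0.3}
    - {"xyz": [0,0,0],"spin": 0,"grip": 0.3}
    - {"xyz": [0,0,0],"spin": 0,"grip": 0.3}
    - {"xyz": [0,0,0],"spin": 0,"grip": 0.3}
    - {"xyz": [0,0,0],"spin": 0,"grip": 0.3}
  squeeze: 40

```text
clock: 14.9
tcp_pos: [633.9, -3.1, 120.0]
eef_rot: [0.001, -0.434, 0.901, -0.001]
contact_force: [-0.4, -2.3, 6.4]
grip_width: 38.8
gripper_force: 40.1
```

```bash
cat > st.py <<'E'
from h import *
x=env.get_state();q=x['joint_positions']
print(x['clock'],x['tcp_pos'].round(1),'F',x['contact_force'].round(1),'T',x['torque'].round(3),'t6',x['joint_torque'][5].round(3),'w',round(x['grip_width'],1),round(x['gripper_force'],1),'q6',q[5].round(3),'phi',(q[0]-q[5]).round(3))
E
python3 st.py
```

```text
14.9 [633.9  -3.1 120. ] F [-0.4 -2.3  6.4] T [-0.291 -0.068 -0.001] t6 0.0 w 38.8 40.1 q6 -2.546 phi 2.468
```

Call:
play_rows:
  rows:
    - {"xyz": [0,0,0],"spin": -0.1,"grip": 0.3}
    - {"xyz": [0,0,0],"spin": -0.2,"grip": 0.3}
    - {"xyz": [0,0,0],"spin": -0.3,"grip": 0.3}
    - {"xyz": [0,0,0],"spin": -0.4,"grip": 0.3}
    - {"xyz": [0,0,0],"spin": -0.5,"grip": 0.3}
    - {"xyz": [0,0,0],"spin": -0.6,"grip": 0.3}
    - {"xyz": [0,0,0],"spin": -0.7,"grip": 0.3}
    - {"xyz": [0,0,0],"spin": -0.8,"grip": 0.3}
    - {"xyz": [0,0,0],"spin": -0.9,"grip": 0.3}
    - {"xyz": [0,0,0],"spin": -1.0,"grip": 0.3}
  squeeze: 40

```text
clock: 15.9
tcp_pos: [634.3, -3.8, 120.0]
eef_rot: [0.002, 0.053, 0.999, -0.001]
contact_force: [3.4, -8.2, 4.4]
grip_width: 39.0
gripper_force: 40.2
```

```bash
python3 st.py
```

```text
15.9 [634.3  -3.8 120. ] F [ 3.4 -8.2  4.4] T [-1.167 -0.355  0.253] t6 -1.395 w 39.0 40.2 q6 -1.542 phi 1.463
```

Call:
play_rows:
  rows:
    - {"xyz": [0.4,-0.7,0],"spin": -0.1,"grip": 0.3}
    - {"xyz": [0.4,-0.7,0],"spin": -0.2,"grip": 0.3}
    - {"xyz": [0.4,-0.7,0],"spin": -0.3,"grip": 0.3}
    - {"xyz": [0.4,-0.7,0],"spin": -0.4,"grip": 0.3}
  squeeze: 40

```text
clock: 16.3
tcp_pos: [634.3, -4.3, 120.0]
eef_rot: [0.001, 0.251, 0.968, -0.001]
contact_force: [-0.0, -5.8, 6.3]
grip_width: 39.3
gripper_force: 40.3
```

```bash
python3 st.py
```

```text
16.3 [634.3  -4.3 120. ] F [-0.  -5.8  6.3] T [-0.943  0.105  0.175] t6 -1.397 w 39.3 40.3 q6 -1.143 phi 1.063
```

Call:
play_rows:
  rows:
    - {"xyz": [0,-0.7,0],"spin": -0.1,"grip": 0.3}
    - {"xyz": [0,-0.7,0],"spin": -0.2,"grip": 0.3}
    - {"xyz": [0,-0.7,0],"spin": -0.3,"grip": 0.3}
  squeeze: 40

```text
clock: 16.6
tcp_pos: [634.1, -4.7, 120.0]
eef_rot: [0.001, 0.392, 0.92, -0.0]
contact_force: [-1.8, -3.6, 7.2]
grip_width: 39.0
gripper_force: 40.4
```

```bash
python3 st.py
```

```text
16.6 [634.1  -4.7 120. ] F [-1.8 -3.6  7.2] T [-0.617  0.232  0.222] t6 -1.399 w 39.0 40.4 q6 -0.844 phi 0.764
```

Call:
play_rows:
  rows:
    - {"xyz": [-0.3,-0.5,0],"spin": -0.1,"grip": 0.3}
    - {"xyz": [-0.3,-0.5,0],"spin": -0.2,"grip": 0.3}
  squeeze: 40

```text
clock: 16.8
tcp_pos: [633.9, -4.8, 120.0]
eef_rot: [0.001, 0.482, 0.876, 0.0]
contact_force: [-0.2, -1.6, 7.6]
grip_width: 38.8
gripper_force: 40.3
```

```bash
python3 st.py
```

```text
16.8 [633.9  -4.8 120. ] F [-0.2 -1.6  7.6] T [-0.22   0.08   0.253] t6 -1.41 w 38.8 40.3 q6 -0.645 phi 0.564
```

Call:
play_rows:
  rows:
    - {"xyz": [0,0,0],"spin": -0.1,"grip": 0.3}
    - {"xyz": [0,0,0],"spin": -0.2,"grip": 0.3}
  squeeze: 40

```text
clock: 17.0
tcp_pos: [633.8, -4.9, 120.0]
eef_rot: [0.001, 0.567, 0.824, 0.0]
contact_force: [-2.1, -1.2, 7.8]
grip_width: 39.2
gripper_force: 40.4
```

```bash
python3 st.py
```

```text
17.0 [633.8  -4.9 120. ] F [-2.1 -1.2  7.8] T [-0.312  0.255  0.24 ] t6 -1.4 w 39.2 40.4 q6 -0.445 phi 0.364
```

Call:
play_rows:
  rows:
    - {"xyz": [0,0,0],"spin": -0.1,"grip": 0.3}
    - {"xyz": [0,0,0],"spin": -0.2,"grip": 0.3}
  squeeze: 40

```text
clock: 17.2
tcp_pos: [633.6, -5.0, 120.0]
eef_rot: [0.001, 0.647, 0.763, 0.0]
contact_force: [-2.4, -2.3, 7.8]
grip_width: 39.0
gripper_force: 40.4
```

```bash
python3 st.py
```

```text
17.2 [633.6  -5.  120. ] F [-2.4 -2.3  7.8] T [-0.436  0.467  0.25 ] t6 -1.399 w 39.0 40.4 q6 -0.245 phi 0.164
```

Call:
play_rows:
  rows:
    - {"xyz": [-0.3,-0.3,0],"spin": -0.1,"grip": 0.3}
    - {"xyz": [-0.3,-0.3,0],"spin": -0.2,"grip": 0.3}
  squeeze: 40

```text
clock: 17.4
tcp_pos: [633.4, -5.0, 120.0]
eef_rot: [0.0, 0.72, 0.694, 0.0]
contact_force: [-2.9, -1.1, 7.4]
grip_width: 39.1
gripper_force: 40.6
```

```bash
python3 st.py
```

```text
17.4 [633.4  -5.  120. ] F [-2.9 -1.1  7.4] T [-0.094  0.354  0.295] t6 -1.338 w 39.1 40.6 q6 -0.045 phi -0.036
```

Call:
play_rows:
  rows:
    - {"xyz": [-0.3,0,0],"spin": -0.1,"grip": 0.3}
    - {"xyz": [-0.3,0,0],"spin": -0.2,"grip": 0.3}
  squeeze: 40

```text
clock: 17.6
tcp_pos: [633.1, -5.0, 120.0]
eef_rot: [0.001, 0.785, 0.619, 0.0]
contact_force: [-0.9, -0.8, 7.1]
grip_width: 39.1
gripper_force: 40.5
```

```bash
python3 st.py
```

```text
17.6 [633.1  -5.  120. ] F [-0.9 -0.8  7.1] T [-0.092  0.292  0.422] t6 -1.194 w 39.1 40.5 q6 0.154 phi -0.236
```

Call:
play_rows:
  rows:
    - {"xyz": [0,0,0],"spin": -0.1,"grip": 0.3}
    - {"xyz": [0,0,0],"spin": -0.2,"grip": 0.3}
  squeeze: 40

```text
clock: 17.8
tcp_pos: [633.0, -5.0, 120.0]
eef_rot: [0.0, 0.843, 0.538, 0.0]
contact_force: [-2.7, -0.6, 7.9]
grip_width: 39.0
gripper_force: 40.4
```

```bash
python3 st.py
```

```text
17.8 [633.  -5. 120.] F [-2.7 -0.6  7.9] T [-0.056  0.46   0.456] t6 -1.196 w 39.0 40.4 q6 0.354 phi -0.435
```

The torque is steady at 0.45 N·m. The bite began at phi of about 0.04, so slip started near -0.21 and is about 0.22 rad so far. I turn 0.55 more to reach an eighth of a turn.

Call:
play_rows:
  rows:
    - {"xyz": [0,0,0],"spin": -0.1,"grip": 0.3}
    - {"xyz": [0,0,0],"spin": -0.2,"grip": 0.3}
    - {"xyz": [0,0,0],"spin": -0.3,"grip": 0.3}
    - {"xyz": [0,0,0],"spin": -0.4,"grip": 0.3}
    - {"xyz": [0,0,0],"spin": -0.5,"grip": 0.3}
    - {"xyz": [0,0,0],"spin": -0.55,"grip": 0.3}
  squeeze: 40

```text
clock: 18.4
tcp_pos: [632.6, -4.6, 120.0]
eef_rot: [-0.0, 0.957, 0.289, -0.0]
contact_force: [-4.3, 2.3, 9.6]
grip_width: 39.1
gripper_force: 40.5
```

```bash
python3 st.py
```

```text
18.4 [632.6  -4.6 120. ] F [-4.3  2.3  9.6] T [0.277 0.789 0.516] t6 0.268 w 39.1 40.5 q6 0.904 phi -0.985
```

Call:
play_rows:
  rows:
    - {"xyz": [0,0,0],"spin": 0,"grip": 1}
    - {"xyz": [0,0,0],"spin": 0,"grip": 1}
    - {"xyz": [0,0,0],"spin": 0,"grip": 1}
    - {"xyz": [0,0,0],"spin": 0,"grip": 1}
    - {"xyz": [0,0,0],"spin": 0,"grip": 1}
    - {"xyz": [0,0,20],"spin": 0,"grip": 1}
    - {"xyz": [0,0,50],"spin": 0,"grip": 1}
    - {"xyz": [0,0,90],"spin": 0,"grip": 1}
    - {"xyz": [-40,0,100],"spin": 0,"grip": 1}
    - {"xyz": [-90,0,100],"spin": 0,"grip": 1}
    - {"xyz": [-140,0,100],"spin": 0,"grip": 1}
    - {"xyz": [-140,0,100],"spin": 0,"grip": 1}
    - {"xyz": [-140,0,100],"spin": 0,"grip": 1}
  squeeze: 40

```text
clock: 19.7
tcp_pos: [492.6, -5.0, 219.6]
eef_rot: [0.0, 0.957, 0.29, 0.001]
contact_force: [0.5, -0.2, 0.3]
grip_width: 85.3
gripper_force: 0.0
```

```bash
python3 st.py
python3 - <<'E'
from h import *
s=cams.capture("side")
cv2.imwrite('pics/c4.png',cv2.resize(s[150:260,270:390],None,fx=5,fy=5,interpolation=cv2.INTER_CUBIC))
E
```

```text
19.7 [492.6  -5.  219.6] F [ 0.5 -0.2  0.3] T [-0.06  -0.035  0.006] t6 -0.018 w 85.3 0.0 q6 0.877 phi -0.982
```

View pics/c4.png

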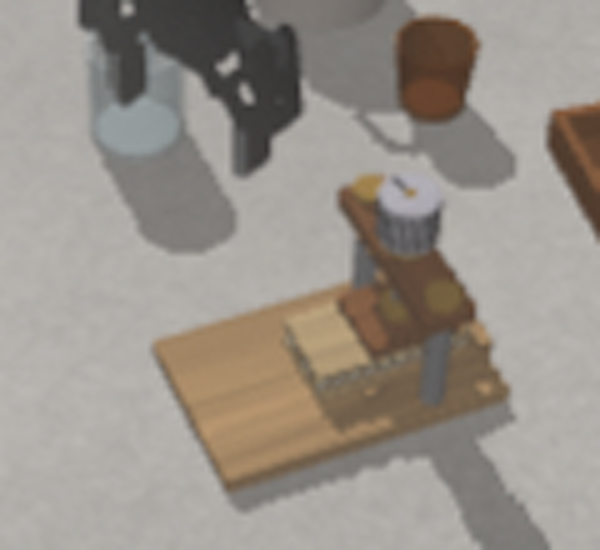

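The pack is still home with its corners at (318,382) and (284,320), and the plate is down on it. The knob's index line moved from the lower right (428,203) to the upper left (393,180), consistent with the 3.45 rad turned, so the grip did not slip.

```bash
python3 -c "
from workcell import env
print(env.hand_in())"
```

```text
the job is handed in; nothing more can be done
None
```

The pack is home against the back stop and clamped, the clutch slipped by about an eighth of a turn (estimated from the torque), the knob is released, nothing else was touched, and the job is handed in at about 20 s.

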